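# Flip the finished bangle's job tag

### The arm

A 6-joint arm with a two-finger parallel gripper is mounted at the origin on the work surface. World frame = base frame: x ahead of the robot, y to its left, z up, the work surface at z = 0. Lengths are in mm, angles in rad, forces in N, time in s.
With the tool pointing down it reaches from about 350 to 875 mm from the base axis. Payload 4.2 kg.
Tool frame: the origin (TCP) lies on the centre line of the jaws, within the pads' length; the fingertips stand 17 mm ahead of it and the grasp point (between the pads) lies 2 mm behind it; z points along the fingers, y is the direction in which the jaws open and shut (so a half turn about z gives the same grasp; the last joint's range is limited). The gripper opens to 85 mm and grips with 20 to 120 N. Pads are 22 mm wide; open, the fingers measure 114 mm over their backs; the gripper's body (76 mm by 85 mm) begins 54 mm behind the grasp point. The pads swing forward as they close: fully open they stand 13 mm farther back than shut.
Start: joints at [1.392, 0.385, 0.008, 0, -1.194, -0.259], TCP at [264.934, 566.047, 248.312] pointing down, gripper open.
Joint ranges: [-3.14, 3.14], [-1.21, 2.06], [-1.07, 1.41], [-3.16, 2.05], [-2.99, -0.16], [-3.1, 3.1]. Speed limits (rad/s): [2.79, 2.79, 3.14, 3.14, 3.14, 3.14].

### API

Orientations are given as [roll, pitch, yaw] about the fixed x, y, z axes, in that order (R = Rz(yaw) Ry(pitch) Rx(roll)).
In Python, from rig import manip gives the robot as it stands. The module is installed in compiled form; this text tells all that it offers.
- The arm moves only by the tool drive_tool, never from a script. Its argument "targets" is a list of rows, each an object with "offset": the shift along the tool's x, y, z in mm, a list of three; "delta_rot": the turn, a rotation vector about the tool's x, y, z in degrees, a list of three; "fingers": the gripper's target within -1 to 1 (shut at 1, half-way at 0, fully open at -1). A call has 1 to 10 rows; each row shifts and turns the commanded pose from where the row before left it, along the tool's axes as they then stand; what a row does not reach is not made up. A row lasts 1/10 s, in which the tool goes at most 50 mm and 8.59 degrees, less where a joint would pass 70% of its speed; a pose out of reach is approached as far as the arm can. A call is refused whole if a number of a shift passes 50 or a number of a turn 8.59, either way. A call with a gripper value outside its range is refused whole. The fingers move at their own pace and stop on an object; "newtons" is the grip in N (left out, the last holds). Time passes only in rows, so rows that do not move let the fingers close. It gives the time, the measured TCP pose, the force and the opening at its end, in the units of the state.
- manip.get_state(): the state, without advancing time (a new reading comes with each control period).
- manip.read_camera(name): name is "side" or "top"; returns a dict with "frame" (384x512x3 uint8, blue, green, red), "depth" (384x512 float32, mm along the optical axis (not along the pixel's ray), 0 where there is no reading), "K" (3x3 intrinsics, pixels), "R" (3x3) and "t" (3): a world point X has camera coordinates R X + t. Camera axes: x right, y down, z forward; pixel columns grow to the right and rows downward; lengths in mm; the calibration is good to about 2 mm. A picture is of the moment at which its call begins.
- manip.job_done(): hands the job in, once; it reports no verdict.
The state is a dict: "t": time; "joint_pos": joint angles; "qvel": joint speeds; "joint_torque": joint torques, N m; "tcp_pos": TCP position; "orientation": TCP orientation; "ft_force": force on the tool from outside, world axes, zero at the start; "ft_torque": the same for the moment, N m; "grip_width": opening from 0.0 (shut) to 1.0 (fully open).
Only numpy, scipy, OpenCV 4.12 (cv2) and the standard library are available. Lean on these libraries where they do the work, as an engineer would, in place of code of your own. Each camera call takes 0.05 s, during which the arm holds its last target.

### The job

The bangle in the wooden job tray is finished: push the metal tag of its well up and right over on its pivot with a fingertip, from sticking out in front of the tray until it lies flat over the ledge with its disc side up. Do not pinch the tag or pick anything up, and leave the other two tags, the tray, the pieces in it and the tools around it as they are.

Things in the scene. Friction and masses are not known exactly. Their poses are not given: they have to be found in the camera images.
- tray: wooden job tray standing loose on the bench (0.85 kg), 154 mm deep (x), 228 mm wide (y), 34 mm high; origin at the centre of its underside; its x axis points from the tags to the wells, and the tags face the robot's right-hand side. Front 70 mm: a flat ledge, top 34 mm high, carrying three identical flip tags side by side. Behind it: three wells 78 mm deep (x) by 68 mm wide, floor 11 mm high, each straight behind its own tag
- bay1 (a point): centre of the floor of the left well (as seen from the tag side; left is the tray's +y, the end nearer the robot), 100 mm behind the pivot of the tag that belongs to it; wells and tags are 74 mm apart
- hinge1 (a point): middle of the pivot axis of the left tag, 46 mm above the tray's underside and 9 mm behind the tray's front face; the axis runs along the tray's y
- tag1 (a joint): angle of the left tag (rad): at 0 it sticks out level in front of the tray (its -x side) over the bare bench; it turns up and over, pi/2 upright, pi (the stop) lying level over the ledge. The pivot is stiff: the tag stays at whatever angle it is left (0.022 N m to turn it, under 1 N at its lip)
- lip1 (a point): centre of the round lip rod (8 mm thick, 47 mm long along y) at the free end of the left tag, 58 mm from the pivot. Tag: plain metal plate 47 mm wide, 62 mm from pivot to outermost edge, 4 mm thick, 40 g; a raised bar on the face that is up at the start, a raised round disc on the other
- bay2 (a point): centre of the floor of the middle well (as seen from the tag side; left is the tray's +y, the end nearer the robot), 100 mm behind the pivot of the tag that belongs to it; wells and tags are 74 mm apart
- hinge2 (a point): middle of the pivot axis of the middle tag, 46 mm above the tray's underside and 9 mm behind the tray's front face; the axis runs along the tray's y
- tag2 (a joint): angle of the middle tag (rad): at 0 it sticks out level in front of the tray (its -x side) over the bare bench; it turns up and over, pi/2 upright, pi (the stop) lying level over the ledge. The pivot is stiff: the tag stays at whatever angle it is left (0.022 N m to turn it, under 1 N at its lip)
- lip2 (a point): centre of the round lip rod (8 mm thick, 47 mm long along y) at the free end of the middle tag, 58 mm from the pivot. Tag: plain metal plate 47 mm wide, 62 mm from pivot to outermost edge, 4 mm thick, 40 g; a raised bar on the face that is up at the start, a raised round disc on the other
- bay3 (a point): centre of the floor of the right well (as seen from the tag side; left is the tray's +y, the end nearer the robot), 100 mm behind the pivot of the tag that belongs to it; wells and tags are 74 mm apart
- hinge3 (a point): middle of the pivot axis of the right tag, 46 mm above the tray's underside and 9 mm behind the tray's front face; the axis runs along the tray's y
- tag3 (a joint): angle of the right tag (rad): at 0 it sticks out level in front of the tray (its -x side) over the bare bench; it turns up and over, pi/2 upright, pi (the stop) lying level over the ledge. The pivot is stiff: the tag stays at whatever angle it is left (0.022 N m to turn it, under 1 N at its lip)
- lip3 (a point): centre of the round lip rod (8 mm thick, 47 mm long along y) at the free end of the right tag, 58 mm from the pivot. Tag: plain metal plate 47 mm wide, 62 mm from pivot to outermost edge, 4 mm thick, 40 g; a raised bar on the face that is up at the start, a raised round disc on the other
- bangle_mid (a point): centre of the bangle, a plain metal hoop 60 mm across and 10 mm high lying flat in one of the three wells
- signet_mid (a point): centre of a metal signet ring 24 mm across, in another well
- pendant_mid (a point): centre of a rectangular open metal pendant frame 46 by 28 mm, 5 mm high, in the remaining well
- pliers: small pliers with black handles, 150 mm long, 12 mm high, lying on the bench on the tag side, about 85 mm from the tags; bystander, to be left alone; origin on its underside
- burr_case: flat white plastic case 75 by 115 mm, 22 mm high, on the tag side, about 85 mm from the tags; bystander, to be left alone; origin on its underside
- caliper: steel caliper 230 mm long, 15 mm high, lying behind the tray; bystander, to be left alone; origin on its underside
- flux_jar: white jar 48 mm across, 46 mm high, behind the tray; bystander, to be left alone; origin on its underside
- mandrel: tapered steel ring stick with wooden handle, 285 mm long, 27 mm high, lying behind the tray; bystander, to be left alone; origin on its underside
Things that resemble listed ones, but are neither listed nor needed, are in the scene too. What is shaped like the part that bears bangle_mid but yellow is not meant.

How it is judged (in metres and radians):
At the end, for the whole second after the job is handed in: the tag of the well in which the bangle lies is turned over to within 7 degrees of lying flat over the ledge (joint above 3.02 rad) and at rest; the other two tags' lips, the tray and the three pieces are within 20 mm of where they were, the tray flat on the bench (((horizontal distance between bangle_mid and bay1 below 0.03 m and value of joint tag1 above 3.02 rad and velocity of joint tag1 below 0.1 rad/s and distance of each of lip2, lip3 from where it was at the start of the episode below 0.02 m) or (horizontal distance between bangle_mid and bay2 below 0.03 m and value of joint tag2 above 3.02 rad and velocity of joint tag2 below 0.1 rad/s and distance of each of lip1, lip3 from where it was at the start of the episode below 0.02 m) or (horizontal distance between bangle_mid and bay3 below 0.03 m and value of joint tag3 above 3.02 rad and velocity of joint tag3 below 0.1 rad/s and distance of each of lip1, lip2 from where it was at the start of the episode below 0.02 m)) and distance of each of tray, bangle_mid, signet_mid, pendant_mid from where it was at the start of the episode below 0.02 m and angle between tray's own z axis and vertical below 0.05 rad and linear speed of tray below 0.02 m/s); the robot touches nothing.
It fails at once if a wrong tag is moved (its lip by more than 20 mm) ((horizontal distance between bangle_mid and bay1 below 0.03 m and distance of any of lip2, lip3 from where it was at the start of the episode above 0.02 m) or (horizontal distance between bangle_mid and bay2 below 0.03 m and distance of any of lip1, lip3 from where it was at the start of the episode above 0.02 m) or (horizontal distance between bangle_mid and bay3 below 0.03 m and distance of any of lip1, lip2 from where it was at the start of the episode above 0.02 m)).
It fails at once if a tag is pinched between the fingers, by its two faces or by its two side edges ((contact force between the fingers and tag1_c0 above 1 N and contact force between the fingers and tag1_c1 above 1 N) or (contact force between the fingers and tag1_c3 above 1 N and contact force between the fingers and tag1_c4 above 1 N) or (contact force between the fingers and tag2_c0 above 1 N and contact force between the fingers and tag2_c1 above 1 N) or (contact force between the fingers and tag2_c3 above 1 N and contact force between the fingers and tag2_c4 above 1 N) or (contact force between the fingers and tag3_c0 above 1 N and contact force between the fingers and tag3_c1 above 1 N) or (contact force between the fingers and tag3_c3 above 1 N and contact force between the fingers and tag3_c4 above 1 N)).
It fails at once if the tray is shoved more than 20 mm or lifted (distance of tray from where it was at the start of the episode above 0.02 m or height (world z) of tray above 0.008 m).
It fails at once if a piece in the tray is moved more than 20 mm or picked up (distance of any of bangle_mid, signet_mid, pendant_mid from where it was at the start of the episode above 0.02 m).
It fails at once if a tool beside the tray is moved more than 20 mm (distance of any of pliers, burr_case, caliper, flux_jar, mandrel from where it was at the start of the episode above 0.02 m).
It also fails if it takes over 38 s, if anything falls off the work surface, if the arm or the gripper's body presses on something with over 40 N, if the wrist force passes 120 N, or if a joint passes its speed limit or range.

## Working session

There is one attempt and no reset: what is moved stays moved. The work goes in short steps, Python scripts to look and compute and a tool call to move; the robot and the scene stay as the last step left them, time stands still between calls to the robot, and variables do not carry over. Pictures are saved under pics/ and viewed, and the job is handed in when it is done.

Besides the shell and the picture viewer there is one more tool, called after "Request:" by a JSON object that holds its "name" and its "arguments". drive_tool: Moves the arm, as the interface text tells. Its arguments: {"type":"object","properties":{"targets":{"type":"array"},"newtons":{"type":"number"}},"required":["targets"]}

```bash
mkdir -p pics; python3 - <<'E'
from rig import manip
import cv2,numpy as np,pickle
print(manip.get_state())
for n in("top","side"):
    c=manip.read_camera(n); pickle.dump(c,open(n+".pkl","wb")); cv2.imwrite(f"pics/{n}0.png",c["frame"]); print(n,c["K"].tolist(),c["R"].tolist(),c["t"].tolist())
E
```

```text
{'t': 0.0, 'joint_pos': array([ 1.39158996e+00,  3.85553780e-01,  6.58488597e-03, -4.90433944e-04,
       -1.19395634e+00, -2.58598596e-01]), 'qvel': array([0.00020786, 0.00099962, 0.00089107, 0.00047452, 0.00020812,
       0.00145773]), 'joint_torque': array([-1.38379901e-04, -3.92288625e+01,  1.88403815e+01,  4.18594211e+00,
       -4.65943012e-03, -6.62895872e-07]), 'tcp_pos': array([264.72160322, 565.55943056, 247.20844687]), 'orientation': array([ 3.13941797e+00, -1.03942080e-04, -4.37985804e-01]), 'ft_force': array([-0.4068478 ,  0.27321902,  0.12282047]), 'ft_torque': array([ 0.03849921,  0.04663738, -0.02781194]), 'grip_width': 0.9989669797003758}
top [[364.8318352478192, 0.0, 255.05343356856372], [0.0, 364.8318352478192, 193.5315721283772], [0.0, 0.0, 1.0]] [[0.014663190800594892, -0.998644069700366, 0.049950103982229335], [-0.9820808202749995, -0.02377109548672669, -0.18695506804402115], [0.1878889386939237, -0.04631368125782162, -0.9810977472427606]] [60.732249286715714, 554.6294174237055, 658.4837864167469]
side [[393.2287628760212, 0.0, 252.19680566351883], [0.0, 393.2287628760212, 190.290884001196], [0.0, 0.0, 1.0]] [[0.7521282105842214, -0.6589544097330723, -0.009068667857801613], [-0.509247549867262, -0.5724088809219262, -0.642662435494637], [0.4182942598190503, 0.4879827445054247, -0.76609578596112]] [-344.8259624184773, 367.6389445798533, 636.4733909571187]
```

View pics/top0.png

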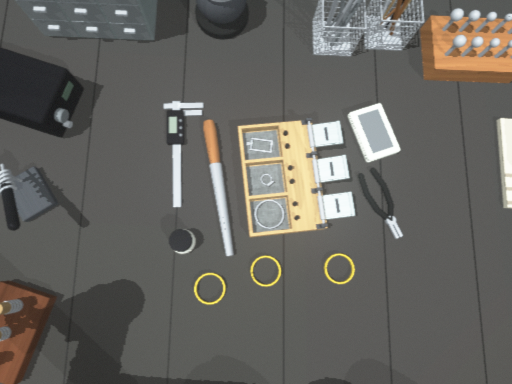

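View pics/side0.png

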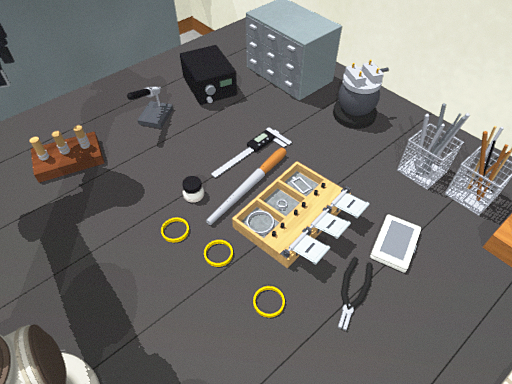

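The top view shows three silver tags in the right-hand column. Tag1, nearest the robot, is at about (340,205), tag2 at (333,168) and tag3 at (326,133). The well at (270,212) holds a silver hoop, so it is the likely bangle. The other two wells hold a signet at (266,180) and a frame at (259,145).

Things that could be taken for the bangle:
- Yellow hoops at (209,288), (265,271) and (339,268), all outside the tray and yellow, so ruled out.
- Signet ring at (266,180), too small.

I'll check the choice in a close crop and measure the tray.

```bash
cat > h.py <<'E'
import numpy as np,cv2,pickle
def ray(c,u,v,z):
    K,R,t=map(np.array,(c["K"],c["R"],c["t"])); o=-R.T@t; d=R.T@np.linalg.inv(K)@[u,v,1]; return o+d*(z-o[2])/d[2]
def pt(c,u,v):
    K,R,t=map(np.array,(c["K"],c["R"],c["t"])); return R.T@(np.linalg.inv(K)@[u,v,1]*c["depth"][v,u]-t)
def cloud(c):
    v,u=np.mgrid[:384,:512]; p=np.stack([u,v,np.ones_like(u)],-1)@np.linalg.inv(c["K"]).T*c["depth"][...,None]
    return (p-np.array(c["t"]))@np.array(c["R"])
def proj(c,X):
    p=np.array(c["R"])@X+c["t"]; p=np.array(c["K"])@p; return p[:2]/p[2]
E
python3 - <<'E'
from h import *
c=pickle.load(open("top.pkl","rb"))
f=c["frame"]; cv2.imwrite("pics/crop.png",cv2.resize(f[110:245,225:365],None,fx=5,fy=4.4,interpolation=cv2.INTER_CUBIC)[:600])
X=cloud(c); hsv=cv2.cvtColor(f,cv2.COLOR_BGR2HSV)
# tags: bright unsaturated, z~46
m=((hsv[...,1]<50)&(hsv[...,2]>170)); m[:, :305]=0; m[:,365:]=0; m[:110]=0;m[230:]=0
n,l,s,ce=cv2.connectedComponentsWithStats(m.astype(np.uint8))
for i in range(1,n):
    if s[i,4]>100:
        k=(l==i); P=X[k]; 
        r=cv2.minAreaRect(np.argwhere(k)[:,::-1].astype(np.float32)); print(s[i],ce[i],np.median(P,0).round(1)); print([ray(c,*q,48)[:2].round(1).tolist() for q in cv2.boxPoints(r)])
w=cv2.inRange(hsv,(8,60,110),(30,255,255)); w[:, :232]=0; w[:,330:]=0;w[:110]=0;w[245:]=0
cn=max(cv2.findContours(w,0,2)[0],key=cv2.contourArea); r=cv2.minAreaRect(cn); print(r); print([ray(c,*q,34)[:2].round(1).tolist() for q in cv2.boxPoints(r)])
for u,v in[(300,170),(270,213),(280,195),(338,212),(345,205)]: print(u,v,pt(c,u,v).round(1))
s=pickle.load(open("side.pkl","rb"))
for u,v in[(316,245),(310,255),(350,200)]: print(u,v,pt(s,u,v).round(1))
E
```

```text
[348 110  17  48 464] [358.35775862 126.64008621] [ 715.3 -150.8   19.7]
[[734.5, -118.6], [735.7, -152.2], [634.4, -148.0], [633.4, -115.2]]
[307 121  36  30 761] [324.11169514 133.8370565 ] [679.9 -66.3  50.7]
[[706.5, -29.8], [720.0, -98.9], [657.4, -106.3], [644.5, -38.2]]
[312 155  38  32 813] [329.6900369  168.64452645] [606.7 -74.6  53.4]
[[634.5, -38.8], [648.0, -109.0], [583.5, -116.8], [570.8, -47.7]]
[317 191  38  33 856] [335.16471963 205.39719626] [533.9 -84.5  51.8]
[[561.0, -47.6], [574.4, -117.4], [510.8, -125.8], [498.0, -57.0]]
((279.25689697265625, 177.36338806152344), (112.59765625, 73.7828140258789), 83.79655456542969)
[[698.5, 111.0], [721.3, -41.6], [487.9, -62.6], [469.6, 81.9]]
300 170 [607.  -19.6  35.5]
270 213 [521.3  38.5  10.8]
280 195 [554.9  20.7  33.4]
338 212 [520.1 -89.8  54.3]
345 205 [ 533.9 -103.4   56.4]
316 245 [546.6 -92.2  52.2]
310 255 [ 518.3 -101.9   57.7]
350 200 [687.7 -62.1  49.5]
```

View pics/crop.png

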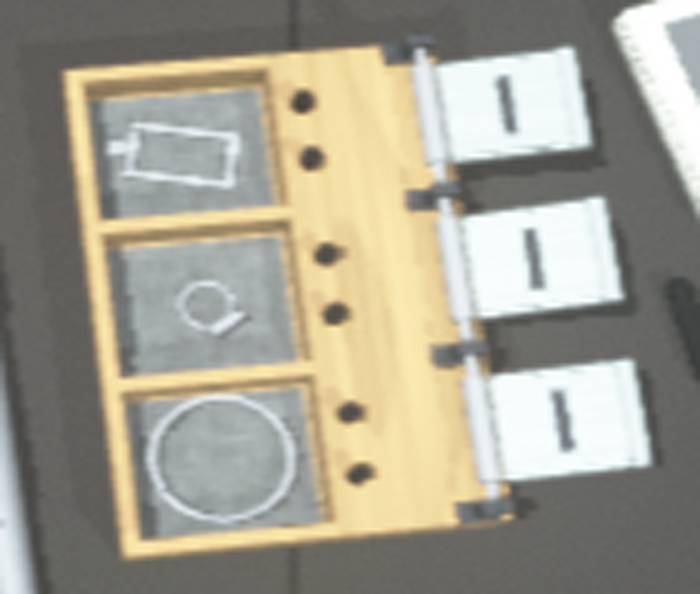

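The crop confirms the silver hoop is in the well nearest the robot, so tag1 at (335,205) is the one to turn. Next I'll measure tag1 accurately in the tray frame.

```bash
python3 - <<'E'
from h import *
ex=np.array([-.13,.9915,0]);ey=np.array([-.9915,-.13,0])
for n in("top","side"):
    c=pickle.load(open(n+".pkl","rb")); X=cloud(c).reshape(-1,3); 
    k=(abs(X[:,0]-534)<60)&(X[:,1]>-150)&(X[:,1]<30)&(X[:,2]>8)&(X[:,2]<90)
    P=X[k]; a=P@ex; b=P@ey
    for lo in range(-230,-60,8):
        q=(a>=lo)&(a<lo+8)&(b>-525)&(b<-515+5)
        if q.sum(): print(n,lo,q.sum(),np.percentile(P[q,2],[5,50,95]).round(1))
    q=(P[:,2]>44)
    print(n,"a",np.percentile(a[q],[0,1,50,99,100]).round(1))
    T=q&(a<np.percentile(a[q],1)+40)
    print("b",np.percentile(b[T],[0,1,2,50,98,99,100]).round(1))
    # bench+ obstacles in front
    B=X[(abs(X@ey+518)<60)&(X@ex>-330)&(X@ex<-175)&(X[:,2]>6)]
    print("obst",len(B), (B@ex).min() if len(B) else 0,(B@ex).max() if len(B) else 0,B[:,2].max() if len(B) else 0)
E
```

```text
top -190 26 [56.8 58.8 60.7]
top -182 31 [54.6 56.5 58. ]
top -174 35 [53.5 54.7 56.4]
top -166 33 [51.6 52.9 54.8]
top -158 32 [50.9 52.4 54.2]
top -150 31 [48.7 50.6 52.7]
top -142 38 [32.  48.5 51. ]
top -134 24 [47.1 50.  52.2]
top -126 45 [31.6 33.8 50. ]
top -118 30 [31.6 33.1 34.8]
top -110 30 [31.5 33.2 34.7]
top -102 29 [31.6 33.3 34.8]
top -94 30 [31.7 33.4 35.2]
top -86 28 [32.3 33.3 35.1]
top -78 31 [32.  33.4 35.3]
top -70 42 [ 9.1 15.  34.7]
top -62 26 [10.4 11.9 21.4]
top a [-188.9 -187.3 -152.5 -121.4  -75. ]
b [-579.2 -577.6 -576.2 -522.2 -495.1 -494.6 -494. ]
obst 849 -291.3513614283259 -175.01690151580192 65.59094440939677
side -190 26 [56.7 60.1 61.9]
side -182 26 [55.8 57.6 58.5]
side -174 23 [54.4 55.7 57.6]
side -166 26 [53.6 55.  56.1]
side -158 25 [51.2 52.9 54.6]
side -150 24 [50.1 51.7 53.3]
side -142 23 [48.8 50.7 52.5]
side -134 25 [47.7 49.9 51.8]
side -126 11 [48.1 49.5 52. ]
side -118 21 [33.2 34.6 35.8]
side -110 25 [32.7 34.1 35.8]
side -102 24 [31.8 33.7 35.8]
side -94 23 [32.3 34.1 35.8]
side -86 23 [32.4 34.1 35.5]
side -78 20 [32.1 34.5 36.2]
side -70 13 [32.4 34.  35.6]
side -62 19 [12.2 17.5 21.9]
side a [-188.4 -187.8 -151.7  -78.6  -73.6]
b [-578.  -576.7 -575.8 -520.1 -493.2 -492.8 -491.9]
obst 898 -291.4878149607191 -175.0150171968126 65.78113508164854
```

Tag1 is tilted up about 0.17 rad. Its lip centre is at roughly (537,-116,54), with the hinge at z 46. My plan is to shut the fingers, yaw so the tool's -x lies along the tray's +x, travel high to the tag side, tilt 45°, and go in under the lip.

Request:
{"name": "drive_tool", "arguments": {"targets": [{"offset": [0,0,0],"delta_rot": [0,0,8.2],"fingers": 1},{"offset": [0,0,0],"delta_rot": [0,0,8.2],"fingers": 1},{"offset": [0,0,0],"delta_rot": [0,0,8.2],"fingers": 1},{"offset": [0,0,0],"delta_rot": [0,0,8.2],"fingers": 1},{"offset": [0,0,0],"delta_rot": [0,0,8.2],"fingers": 1},{"offset": [0,0,0],"delta_rot": [0,0,8.2],"fingers": 1},{"offset": [0,0,0],"delta_rot": [0,0,8.2],"fingers": 1}], "newtons": 20}}

```text
t: 0.8
tcp_pos: [264.8, 565.7, 247.6]
orientation: [3.141, -0.001, -1.446]
ft_force: [-0.0, 0.5, -0.4]
grip_width: -0.003
```

Request:
{"name": "drive_tool", "arguments": {"targets": [{"offset": [33,-7,0],"delta_rot": [0,0,0],"fingers": 1},{"offset": [33,-7,0],"delta_rot": [0,0,0],"fingers": 1},{"offset": [33,-7,0],"delta_rot": [0,0,0],"fingers": 1},{"offset": [33,-7,0],"delta_rot": [0,0,0],"fingers": 1},{"offset": [33,-7,0],"delta_rot": [0,0,0],"fingers": 1},{"offset": [33,-7,0],"delta_rot": [0,0,0],"fingers": 1},{"offset": [33,-7,0],"delta_rot": [0,0,0],"fingers": 1},{"offset": [33,-7,0],"delta_rot": [0,0,0],"fingers": 1},{"offset": [33,-7,0],"delta_rot": [0,0,0],"fingers": 1},{"offset": [33,-7,0],"delta_rot": [0,0,0],"fingers": 1}]}}

```text
t: 1.8
tcp_pos: [377.5, 246.5, 248.1]
orientation: [3.141, -0.0, -1.439]
ft_force: [0.8, 0.5, 0.7]
grip_width: 0.002
```

Request:
{"name": "drive_tool", "arguments": {"targets": [{"offset": [33,-7,0],"delta_rot": [0,0,0],"fingers": 1},{"offset": [33,-7,0],"delta_rot": [0,0,0],"fingers": 1},{"offset": [33,-7,0],"delta_rot": [0,0,0],"fingers": 1},{"offset": [33,-7,0],"delta_rot": [0,0,0],"fingers": 1},{"offset": [33,-7,0],"delta_rot": [0,0,0],"fingers": 1},{"offset": [33,-7,0],"delta_rot": [0,0,0],"fingers": 1},{"offset": [33,-7,0],"delta_rot": [0,0,0],"fingers": 1},{"offset": [33,-7,0],"delta_rot": [0,0,0],"fingers": 1},{"offset": [33,-7,0],"delta_rot": [0,0,0],"fingers": 1},{"offset": [33,-7,0],"delta_rot": [0,0,0],"fingers": 1}]}}

```text
t: 2.8
tcp_pos: [490.1, -71.4, 248.0]
orientation: [3.141, 0.0, -1.44]
ft_force: [0.0, 1.0, 0.3]
grip_width: -0.002
```

Request:
{"name": "drive_tool", "arguments": {"targets": [{"offset": [30,-8,0],"delta_rot": [0,0,0],"fingers": 1},{"offset": [30,-8,0],"delta_rot": [0,0,0],"fingers": 1},{"offset": [30,-8,0],"delta_rot": [0,0,0],"fingers": 1},{"offset": [30,-8,0],"delta_rot": [0,0,0],"fingers": 1},{"offset": [30,-8,0],"delta_rot": [0,0,0],"fingers": 1}]}}

```text
t: 3.3
tcp_pos: [549.4, -214.7, 247.7]
orientation: [3.141, 0.001, -1.44]
ft_force: [0.8, 0.9, -0.3]
grip_width: -0.0
```

Request:
{"name": "drive_tool", "arguments": {"targets": [{"offset": [0,0,0],"delta_rot": [0,-5,0],"fingers": 1},{"offset": [0,0,0],"delta_rot": [0,-5,0],"fingers": 1},{"offset": [0,0,0],"delta_rot": [0,-5,0],"fingers": 1},{"offset": [0,0,0],"delta_rot": [0,-5,0],"fingers": 1},{"offset": [0,0,0],"delta_rot": [0,-5,0],"fingers": 1},{"offset": [0,0,0],"delta_rot": [0,-5,0],"fingers": 1},{"offset": [0,0,0],"delta_rot": [0,-5,0],"fingers": 1},{"offset": [0,0,0],"delta_rot": [0,-5,0],"fingers": 1},{"offset": [0,0,0],"delta_rot": [0,-5,0],"fingers": 1},{"offset": [0,0,0],"delta_rot": [0,0,0],"fingers": 1}]}}

```text
t: 4.3
tcp_pos: [548.9, -214.9, 245.4]
orientation: [3.136, 0.789, -1.447]
ft_force: [-0.4, 0.8, -0.8]
grip_width: -0.004
```

```bash
cat > st.py <<'E'
from h import *
from rig import manip
from scipy.spatial.transform import Rotation as Ro
s=manip.get_state(); R=Ro.from_euler('xyz',s['orientation']).as_matrix(); p=s['tcp_pos']; tip=p+17*R[:,2]
ex=np.array([-.13,.9915,0]);ey=np.array([-.9915,-.13,0])
print('t',s['t'],'q',s['joint_pos'].round(2),'tcp',p.round(1),'F',s['ft_force'].round(1))
print('tip a,b,z',(tip@ex).round(1),(tip@ey).round(1),tip[2].round(1));print(R.round(3))
E
python3 st.py
```

```text
t 4.3 q [-0.44  0.58  0.35 -0.66 -1.79  0.57] tcp [ 548.9 -214.9  245.4] F [-0.4  0.8 -0.8]
tip a,b,z -272.3 -516.3 233.5
[[ 0.087 -0.992 -0.093]
 [-0.699 -0.128  0.703]
 [-0.709  0.004 -0.705]]
```

Request:
{"name": "drive_tool", "arguments": {"targets": [{"offset": [21.5,2,21.5],"delta_rot": [0,0,0],"fingers": 1},{"offset": [21.5,0,21.5],"delta_rot": [0,0,0],"fingers": 1},{"offset": [21.5,0,21.5],"delta_rot": [0,0,0],"fingers": 1},{"offset": [21.5,0,21.5],"delta_rot": [0,0,0],"fingers": 1},{"offset": [0,0,20],"delta_rot": [0,0,0],"fingers": 1},{"offset": [0,0,20],"delta_rot": [0,0,0],"fingers": 1},{"offset": [0,0,0],"delta_rot": [0,0,0],"fingers": 1}]}}

```text
t: 5.0
tcp_pos: [542.5, -183.4, 96.9]
orientation: [3.136, 0.787, -1.441]
ft_force: [0.5, -0.4, -0.8]
grip_width: 0.003
```

```bash
python3 st.py; cat > pic.py <<'E'
import sys
from h import *
from rig import manip
n=sys.argv[1]
for k,(r0,r1,c0,c1) in dict(top=(95,245,235,435),side=(150,300,220,420)).items():
    c=manip.read_camera(k); pickle.dump(c,open(k+"_l.pkl","wb"))
    globals()[k]=cv2.resize(c["frame"][r0:r1,c0:c1],None,fx=2,fy=2) if 0 else cv2.resize(c["frame"][r0:r1,c0:c1],(400,400*150//200))
cv2.imwrite(f"pics/{n}.png",cv2.resize(np.hstack([top,side]),(800,300)))
E
python3 pic.py p1
```

```text
t 5.0 q [-0.4   0.69  0.15 -0.65 -1.52  0.74] tcp [ 542.5 -183.4   96.9] F [ 0.5 -0.4 -0.8]
tip a,b,z -240.3 -513.9 84.9
[[ 0.091 -0.991 -0.097]
 [-0.7   -0.133  0.702]
 [-0.708  0.004 -0.706]]
```

View pics/p1.png

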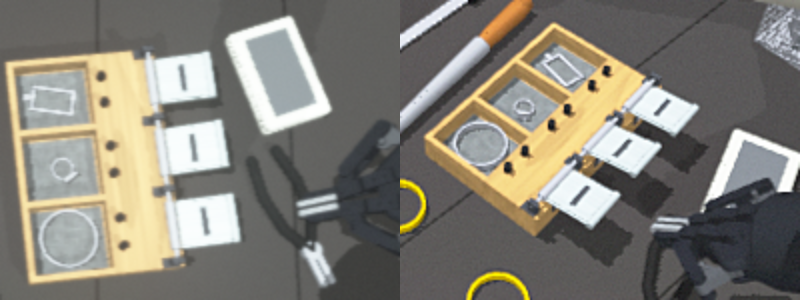

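The left (top) crop shows the shut fingertips at about (298,206), in line with tag1 at (208,222). The view is clear. I'll check the tip and the underside of the gripper against depth before going in.

```bash
python3 - <<'E'
from h import *
ex=np.array([-.13,.9915,0]);ey=np.array([-.9915,-.13,0]); d=ex*.707-np.array([0,0,.707]); nn=ex*.707+np.array([0,0,.707])
tip=ex*-240.3+ey*-513.9+np.array([0,0,84.9])
for k in("top","side"):
    X=cloud(pickle.load(open(k+"_l.pkl","rb"))).reshape(-1,3)
    q=(X[:,2]>35)&(X@ex<-195)&(abs(X@ey+514)<80)&(X@ex>-400)
    P=X[q]-tip
    for lo in range(15,-130,-10):
        m=(P@d<=lo)&(P@d>lo-10)
        if m.any(): print(k,lo,m.sum(),'n',(P[m]@nn).min().round(),(P[m]@nn).max().round(),'y',np.percentile(P[m]@ey,[1,99]).round())
E
```

```text
top 5 15 n -9.0 11.0 y [-6.  6.]
top -5 70 n -6.0 13.0 y [-13.  13.]
top -15 86 n -5.0 13.0 y [-14.  13.]
top -25 88 n -10.0 13.0 y [-14.  13.]
top -35 98 n -11.0 14.0 y [-22.  19.]
top -45 228 n -13.0 15.0 y [-34.  33.]
top -55 246 n -13.0 17.0 y [-42.  40.]
top -65 252 n -13.0 18.0 y [-50.  48.]
top -75 315 n -14.0 18.0 y [-59.  55.]
top -85 442 n -12.0 21.0 y [-60.  59.]
top -95 366 n -5.0 21.0 y [-50.  50.]
top -105 349 n -7.0 22.0 y [-41.  40.]
top -115 269 n -7.0 13.0 y [-39.  37.]
top -125 242 n -0.0 39.0 y [-36.  36.]
side 5 3 n 4.0 10.0 y [-2.  7.]
side -5 46 n -5.0 12.0 y [-13.  14.]
side -15 70 n -6.0 12.0 y [-13.  15.]
side -25 62 n -5.0 12.0 y [-14.  15.]
side -35 40 n 4.0 13.0 y [-10.  14.]
side -45 126 n -12.0 15.0 y [-32.  32.]
side -55 164 n -12.0 14.0 y [-39.  39.]
side -65 189 n -15.0 18.0 y [-47.  48.]
side -75 195 n -0.0 18.0 y [-56.  55.]
side -85 302 n -11.0 19.0 y [-59.  62.]
side -95 309 n -11.0 21.0 y [-57.  60.]
side -105 221 n -8.0 21.0 y [-16.  44.]
side -115 105 n -10.0 12.0 y [17. 40.]
side -125 121 n -17.0 38.0 y [-12.  38.]
```

Request:
{"name": "drive_tool", "arguments": {"targets": [{"offset": [2,0,18],"delta_rot": [0,0,0],"fingers": 1},{"offset": [2,0,18],"delta_rot": [0,0,0],"fingers": 1},{"offset": [0,0,18],"delta_rot": [0,0,0],"fingers": 1},{"offset": [0,0,18],"delta_rot": [0,0,0],"fingers": 1},{"offset": [0,0,0],"delta_rot": [0,0,0],"fingers": 1}]}}

```text
t: 5.6
tcp_pos: [537.0, -137.3, 44.5]
orientation: [3.14, 0.786, -1.44]
ft_force: [-0.2, -0.3, 0.4]
grip_width: -0.001
```

```bash
python3 st.py;python3 pic.py p2
```

```text
t 5.6 q [-0.35  0.72  0.06 -0.69 -1.39  0.78] tcp [ 537.  -137.3   44.5] F [-0.2 -0.3  0.4]
tip a,b,z -193.9 -514.6 32.5
[[ 0.092 -0.991 -0.094]
 [-0.701 -0.132  0.701]
 [-0.707  0.001 -0.707]]
```

View pics/p2.png

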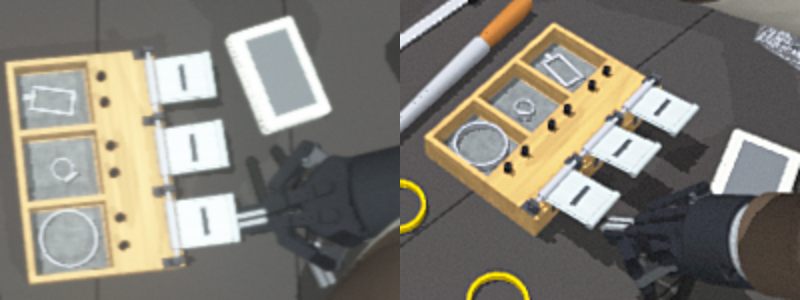

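The tip is under tag1's lip at about (240,217) in the top crop, with no contact and force about 0. I'll lift along the arc to about 45° and check, then go on to about 90°.

Request:
{"name": "drive_tool", "arguments": {"targets": [{"offset": [-5.5,0,-1],"delta_rot": [0,0,0],"fingers": 1},{"offset": [-5.5,0,-1],"delta_rot": [0,0,0],"fingers": 1},{"offset": [-6,0,-1],"delta_rot": [0,0,0],"fingers": 1},{"offset": [-6,0,-1.4],"delta_rot": [0,0,0],"fingers": 1},{"offset": [-6,0,-1.4],"delta_rot": [0,0,0],"fingers": 1},{"offset": [-6,0,-1.3],"delta_rot": [0,0,0],"fingers": 1},{"offset": [-6,0,-1.3],"delta_rot": [0,0,0],"fingers": 1},{"offset": [0,0,0],"delta_rot": [0,0,0],"fingers": 1}]}}

```text
t: 6.5
tcp_pos: [534.5, -114.5, 80.5]
orientation: [-3.14, 0.785, -1.438]
ft_force: [0.6, -0.3, -0.4]
grip_width: 0.0
```

```bash
python3 st.py;python3 pic.py p3
```

```text
t 6.5 q [-0.32  0.66  0.04 -0.7  -1.41  0.73] tcp [ 534.5 -114.5   80.5] F [ 0.6 -0.3 -0.4]
tip a,b,z -171.0 -515.0 68.5
[[ 0.094 -0.991 -0.092]
 [-0.701 -0.132  0.701]
 [-0.707 -0.001 -0.707]]
```

View pics/p3.png

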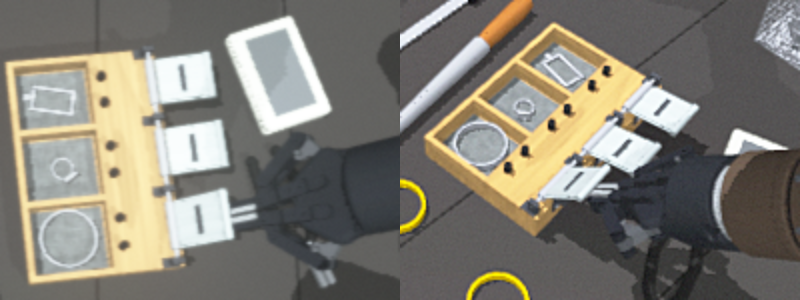

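Tag1 is lifted to roughly 40–45°: in the side crop it leans up at (575,180). The tray hasn't moved. Next, on to about 120°.

Request:
{"name": "drive_tool", "arguments": {"targets": [{"offset": [-7,0,1],"delta_rot": [0,0,0],"fingers": 1},{"offset": [-7,0,1],"delta_rot": [0,0,0],"fingers": 1},{"offset": [-7,0,1],"delta_rot": [0,0,0],"fingers": 1},{"offset": [-7,0,4],"delta_rot": [0,0,0],"fingers": 1},{"offset": [-7,0,4],"delta_rot": [0,0,0],"fingers": 1},{"offset": [-4,0,6],"delta_rot": [0,0,0],"fingers": 1},{"offset": [-4,0,7],"delta_rot": [0,0,0],"fingers": 1},{"offset": [-5,0,7],"delta_rot": [0,0,0],"fingers": 1},{"offset": [0,0,0],"delta_rot": [0,0,0],"fingers": 1}]}}

```text
t: 7.5
tcp_pos: [526.5, -58.4, 91.3]
orientation: [3.14, 0.787, -1.44]
ft_force: [0.0, -0.3, -0.2]
grip_width: 0.0
```

```bash
python3 st.py;python3 pic.py p4
```

```text
t 7.5 q [-0.24  0.6  -0.03 -0.74 -1.36  0.69] tcp [526.5 -58.4  91.3] F [ 0.  -0.3 -0.2]
tip a,b,z -114.3 -514.4 79.3
[[ 0.092 -0.991 -0.094]
 [-0.7   -0.132  0.702]
 [-0.708  0.001 -0.706]]
```

View pics/p4.png

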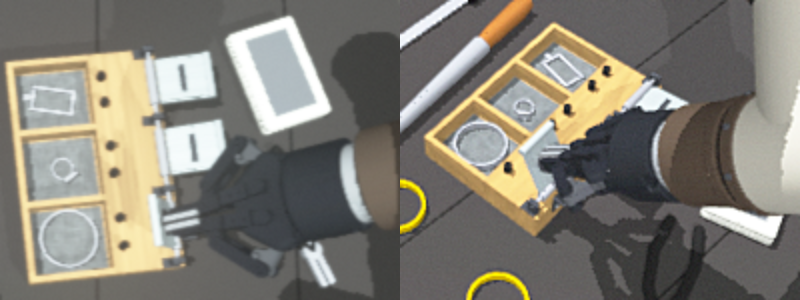

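Tag1 is past upright, at about 120° (side crop (540,155)). I'll continue to about 135°, slide outward along the face, and then bring it down in two stages.

Request:
{"name": "drive_tool", "arguments": {"targets": [{"offset": [-1,0,5.5],"delta_rot": [0,0,0],"fingers": 1},{"offset": [-1,0,5],"delta_rot": [0,0,0],"fingers": 1},{"offset": [-6,0,0],"delta_rot": [0,0,0],"fingers": 1},{"offset": [-6,0,0],"delta_rot": [0,0,0],"fingers": 1},{"offset": [-6,0,0],"delta_rot": [0,0,0],"fingers": 1},{"offset": [0.5,0,5.5],"delta_rot": [0,0,0],"fingers": 1},{"offset": [0.5,0,5.5],"delta_rot": [0,0,0],"fingers": 1},{"offset": [1,0,6],"delta_rot": [0,0,0],"fingers": 1},{"offset": [0,0,0],"delta_rot": [0,0,0],"fingers": 1}]}}

```text
t: 8.5
tcp_pos: [522.2, -27.3, 83.9]
orientation: [3.139, 0.786, -1.442]
ft_force: [0.6, 0.4, 0.6]
grip_width: -0.002
```

Request:
{"name": "drive_tool", "arguments": {"targets": [{"offset": [2.5,0,4],"delta_rot": [0,0,0],"fingers": 1},{"offset": [2.5,0,4],"delta_rot": [0,0,0],"fingers": 1},{"offset": [2,0,3],"delta_rot": [0,0,0],"fingers": 1},{"offset": [0,0,0],"delta_rot": [0,0,0],"fingers": 1}]}}

```text
t: 8.9
tcp_pos: [522.1, -25.0, 71.4]
orientation: [3.14, 0.786, -1.441]
ft_force: [-0.5, -1.4, -0.4]
grip_width: 0.001
```

```bash
python3 st.py;python3 pic.py p5
```

```text
t 8.9 q [-0.19  0.61 -0.07 -0.77 -1.29  0.7 ] tcp [522.1 -25.   71.4] F [-0.5 -1.4 -0.4]
tip a,b,z -80.6 -514.4 59.4
[[ 0.091 -0.991 -0.093]
 [-0.701 -0.131  0.701]
 [-0.707  0.001 -0.707]]
```

View pics/p5.png

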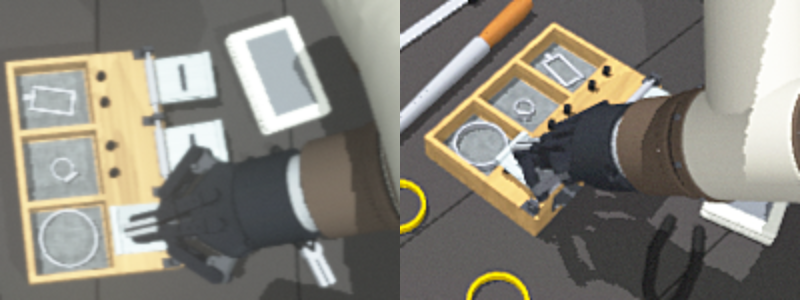

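Tag1 is nearly flat. I'll press gently straight down until the stop shows in the force.

Request:
{"name": "drive_tool", "arguments": {"targets": [{"offset": [0.7,0,0.7],"delta_rot": [0,0,0],"fingers": 1},{"offset": [0.7,0,0.7],"delta_rot": [0,0,0],"fingers": 1},{"offset": [0,0,0],"delta_rot": [0,0,0],"fingers": 1}]}}

```text
t: 9.3
tcp_pos: [522.5, -25.1, 70.2]
orientation: [-3.141, 0.785, -1.44]
ft_force: [0.1, -0.4, -0.1]
grip_width: 0.004
```

Request:
{"name": "drive_tool", "arguments": {"targets": [{"offset": [0.7,0,0.7],"delta_rot": [0,0,0],"fingers": 1},{"offset": [0,0,0],"delta_rot": [0,0,0],"fingers": 1}]}}

```text
t: 9.5
tcp_pos: [522.5, -25.0, 69.1]
orientation: [3.142, 0.785, -1.44]
ft_force: [0.4, -0.3, 0.2]
grip_width: -0.001
```

Request:
{"name": "drive_tool", "arguments": {"targets": [{"offset": [0.7,0,0.7],"delta_rot": [0,0,0],"fingers": 1},{"offset": [0,0,0],"delta_rot": [0,0,0],"fingers": 1}]}}

```text
t: 9.7
tcp_pos: [522.4, -25.1, 68.1]
orientation: [3.141, 0.785, -1.44]
ft_force: [0.3, 0.3, 0.3]
grip_width: -0.002
```

Request:
{"name": "drive_tool", "arguments": {"targets": [{"offset": [0.7,0,0.7],"delta_rot": [0,0,0],"fingers": 1},{"offset": [0,0,0],"delta_rot": [0,0,0],"fingers": 1}]}}

```text
t: 9.9
tcp_pos: [522.4, -25.0, 67.1]
orientation: [3.141, 0.785, -1.44]
ft_force: [-0.2, 0.2, 0.1]
grip_width: -0.004
```

Request:
{"name": "drive_tool", "arguments": {"targets": [{"offset": [0.7,0,0.7],"delta_rot": [0,0,0],"fingers": 1},{"offset": [0,0,0],"delta_rot": [0,0,0],"fingers": 1}]}}

```text
t: 10.1
tcp_pos: [522.4, -25.1, 66.1]
orientation: [3.141, 0.785, -1.44]
ft_force: [0.1, -0.3, -0.4]
grip_width: -0.001
```

Request:
{"name": "drive_tool", "arguments": {"targets": [{"offset": [0.7,0,0.7],"delta_rot": [0,0,0],"fingers": 1},{"offset": [0,0,0],"delta_rot": [0,0,0],"fingers": 1}]}}

```text
t: 10.3
tcp_pos: [522.5, -25.1, 65.7]
orientation: [-3.141, 0.786, -1.439]
ft_force: [0.6, -0.0, 3.2]
grip_width: 0.001
```

```bash
python3 st.py; python3 pic.py p6; python3 - <<'E'
from h import *
ex=np.array([-.13,.9915,0]);ey=np.array([-.9915,-.13,0])
for n in("top","side"):
    X=cloud(pickle.load(open(n+"_l.pkl","rb"))).reshape(-1,3)
    for lo in range(-130,-56,6):
        for b0,b1 in((-542,-532),(-500,-490)):
            q=(X@ex>=lo)&(X@ex<lo+6)&(X@ey>b0)&(X@ey<b1)&(X[:,2]<75)
            if q.sum()>3: print(n,lo,b0,q.sum(),np.percentile(X[q,2],[10,50,90]).round(1))
E
```

```text
t 10.3 q [-0.19  0.62 -0.08 -0.77 -1.29  0.71] tcp [522.5 -25.1  65.7] F [ 0.6 -0.   3.2]
tip a,b,z -80.8 -514.8 53.7
[[ 0.093 -0.991 -0.093]
 [-0.701 -0.131  0.701]
 [-0.707 -0.    -0.707]]
top -118 -500 13 [33.1 35.  48.1]
top -112 -542 10 [45.3 47.  47.7]
top -112 -500 16 [33.7 45.5 47.6]
top -106 -542 13 [45.5 46.6 47.9]
top -106 -500 21 [31.7 35.  48.6]
top -100 -542 13 [45.5 46.7 48.6]
top -100 -500 16 [32.6 45.7 47.8]
top -94 -542 13 [45.6 46.7 48.3]
top -94 -500 16 [32.1 39.6 46.7]
top -88 -542 15 [45.4 47.  48.6]
top -88 -500 19 [32.6 44.3 47. ]
top -82 -542 16 [45.4 46.2 48.7]
top -82 -500 19 [32.9 45.2 48.3]
top -76 -542 10 [46.  47.8 49.5]
top -76 -500 15 [32.5 35.  47.9]
top -70 -542 31 [10.8 31.1 48.5]
top -70 -500 29 [10.2 30.4 48. ]
top -64 -542 15 [10.1 11.2 13.5]
top -64 -500 14 [ 9.7 11.5 12.9]
top -58 -542 11 [ 9.7 11.1 19.8]
top -58 -500 15 [ 9.1 10.5 11.7]
side -118 -500 4 [32.5 34.3 36. ]
side -112 -500 9 [33.3 34.3 35.4]
side -106 -500 16 [33.  35.6 46.4]
side -100 -500 20 [34.3 36.2 48.4]
side -94 -500 23 [34.3 45.3 49.2]
side -88 -500 23 [33.5 35.7 48.2]
side -82 -500 17 [33.3 44.3 47.7]
side -76 -542 7 [47.  49.6 50.9]
side -76 -500 23 [33.1 42.9 49.6]
side -70 -542 4 [49.2 50.1 50.6]
side -70 -500 17 [33.8 43.9 49.9]
side -58 -500 4 [10.6 12.6 15. ]
```

View pics/p6.png

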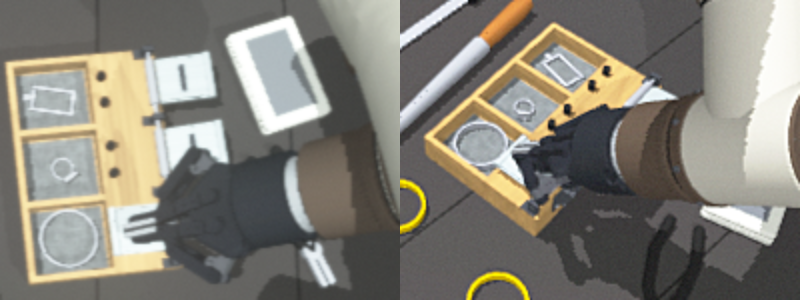

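The contact force rose to 3 N at the stop, and the plate is level at z of about 47. I'll press 1 mm more, then retreat back and up along the tool axis, clear of everything.

Request:
{"name": "drive_tool", "arguments": {"targets": [{"offset": [0.7,0,0.7],"delta_rot": [0,0,0],"fingers": 1},{"offset": [0,0,0],"delta_rot": [0,0,0],"fingers": 1},{"offset": [-4,0,-4],"delta_rot": [0,0,0],"fingers": 1},{"offset": [-10,0,-10],"delta_rot": [0,0,0],"fingers": 1},{"offset": [-10,0,-20],"delta_rot": [0,0,0],"fingers": 1},{"offset": [0,0,-30],"delta_rot": [0,0,0],"fingers": 1},{"offset": [0,0,-35],"delta_rot": [0,0,0],"fingers": 1},{"offset": [0,0,-35],"delta_rot": [0,0,0],"fingers": 1},{"offset": [0,0,-35],"delta_rot": [0,0,0],"fingers": 1},{"offset": [0,0,0],"delta_rot": [0,0,0],"fingers": 1}]}}

```text
t: 11.4
tcp_pos: [537.6, -130.1, 204.5]
orientation: [-3.132, 0.779, -1.435]
ft_force: [0.1, 0.9, 0.1]
grip_width: -0.004
```

```bash
python3 st.py; python3 pic.py p7; python3 - <<'E'
from h import *
ex=np.array([-.13,.9915,0]);ey=np.array([-.9915,-.13,0])
for n in("top","side"):
    X=cloud(pickle.load(open(n+"_l.pkl","rb"))).reshape(-1,3)
    for lo in range(-130,-60,6):
            q=(X@ex>=lo)&(X@ex<lo+6)&(X@ey>-538)&(X@ey<-498)&(X[:,2]<75)
            if q.sum()>3: print(n,lo,q.sum(),np.percentile(X[q,2],[10,50,90]).round(1))
# compare unchanged things
a=pickle.load(open("top.pkl","rb"))["frame"].astype(int);b=pickle.load(open("top_l.pkl","rb"))["frame"].astype(int)
cv2.imwrite("pics/diff.png",np.clip(abs(a-b)*2,0,255).astype(np.uint8)[95:245,150:435])
E
```

```text
t 11.4 q [-0.33  0.52  0.15 -0.68 -1.6   0.59] tcp [ 537.6 -130.1  204.5] F [0.1 0.9 0.1]
tip a,b,z -187.0 -516.3 192.4
[[ 0.096 -0.992 -0.085]
 [-0.705 -0.128  0.697]
 [-0.703 -0.007 -0.712]]
top -130 70 [47.1 50.  51.4]
top -124 61 [45.9 47.5 49.1]
top -118 60 [45.5 47.5 49. ]
top -112 60 [45.9 47.3 49. ]
top -106 63 [45.8 47.8 49.2]
top -100 62 [45.6 47.7 49.5]
top -94 65 [46.2 47.8 49. ]
top -88 60 [46.  47.6 49.1]
top -82 65 [45.7 47.4 48.8]
top -76 59 [45.9 47.5 49.7]
top -70 120 [10.  30.5 49.4]
top -64 56 [ 9.5 11.1 12.8]
side -130 61 [34.9 50.6 52. ]
side -124 45 [46.5 48.5 50. ]
side -118 52 [46.7 48.2 49.3]
side -112 51 [46.6 48.3 49.7]
side -106 47 [47.2 48.9 50.4]
side -100 45 [47.4 48.9 50.7]
side -94 51 [46.5 48.9 50.3]
side -88 45 [47.  48.3 50. ]
side -82 47 [46.8 48.1 49.8]
side -76 50 [46.2 48.7 50.4]
side -70 32 [48.  49.5 50.7]
```

View pics/p7.png

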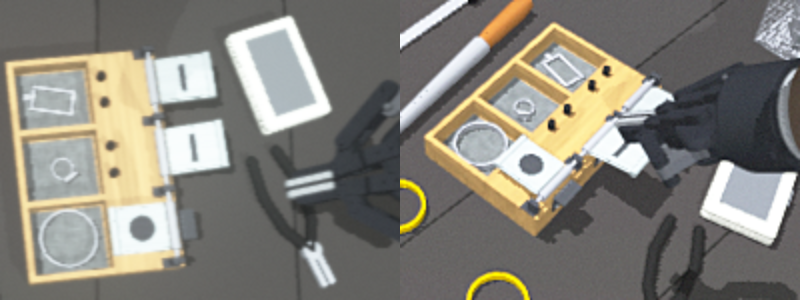

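View pics/diff.png

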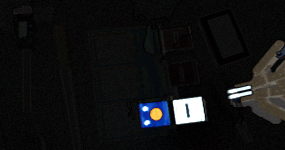

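Tag1 now lies flat with its disc up at (140,228), and the depth profile across it is level (47.5 mm, slope under about 0.5°). The difference image shows that only tag1 and the arm changed. The gripper is clear at z of about 190. Handing in.

```bash
python3 -c "
from rig import manip
print(manip.job_done())"
```

```text
the job is handed in; nothing more can be done
None
```

The bangle's tag is turned over and lies flat over the ledge with its disc side up, and the job is handed in. The system reported no verdict.

**What I did:** The silver bangle was in the well nearest the robot, so I turned tag1. I went in under its lip with the shut fingertips tilted 45°, pushed it up and over its pivot, and pressed it gently onto its stop (about 3 N measured just before the last 1 mm of press). Then I retreated clear at about 11.4 s.

**Last checks:**
- **Tag1:** depth from both cameras showed the plate level, at about 47.5 mm in the top view and 48.5 mm in the side view, with the disc up.
- **Everything else:** comparing the top view before and after, only tag1 and the arm had changed. The area compared covers the other two tags, tray, pieces, pliers, burr case and caliper, plus most of the mandrel. The flux jar was right at its lower edge and not checked there. Those tools were not near the arm's path at low height.
- **Disagreements:** the two cameras' heights differ by about 1 mm, within the 2 mm calibration. The tag also started tilted up about 0.17 rad rather than level. No check failed.

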